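# Fetch the gold telescope from under the cabinet sash and weigh it

### The job

Lift the sash of the clear clean cabinet by its red tab until it stays up by itself, nearly as high as it goes. Then reach in under it, take out the gold-coloured telescope module (not the black star tracker) and set it down gently, upright, on the middle of the balance's round steel pan. Leave the sash up.

Things in the scene. Friction and masses are not known exactly. Their poses are not given: they have to be found in the camera images.
- sash (a joint): height of the cabinet's upright sliding front panel (sash, 380 mm wide, 10 mm thick) above closed, in m: 0 closed (start), 0.19 top stop; lower edge 6 mm above the table when closed. About 8 N lifts it. Let go below about 0.08 it sinks shut; above 0.13 friction holds it. It runs between two fixed posts 375 mm tall, 22 x 16 mm, 202 mm either side of its middle.
- sash_tab (a point): centre of the red lift tab 38 mm in front of the middle of the sash: an upright plate 30 mm wide (y), 14 mm thick (x), 46 mm tall, carried by a strip from the sash's top edge; 165 mm above the table when closed; rises with the sash. x points level into the cabinet, square to the sash; z up. Cabinet: floor at 4 mm, fixed clear roof at 180 to 186 mm, inside 388 mm wide, 236 mm deep.
- telescope_mid (a point): centre (half-way up) of the gold telescope module on the cabinet floor, 30 to 38 mm behind the sash plane: upright barrel 38 mm across, black band near the top, foot 42 mm across and 8 mm high, 60 mm tall, 0.2 to 0.45 kg; z is its upright axis. A black star tracker of the same shape with a white band stands 110 to 150 mm to its left or right; a blue battery box 40 mm high lies deeper in.
- pan_center (a point): centre of the top face of the balance's round steel pan, 116 mm across, 45 mm above the table; fixed, does not sink. Balance body white, 200 x 160 mm, 34 mm high, with a blue display on the robot's side; the pan centre lies 30 mm beyond its middle. It stands left or right, in front of the cabinet. z is up.

How it is judged:
By the outcome, as a careful person would: the job done as asked, in the order asked, and still so for the second after the job is handed in, with the robot touching nothing.
It also fails if it takes over 54 s, if anything falls off the work surface, if the arm or the gripper's body presses on something with over 40 N, if the wrist force passes 120 N, or if a joint passes its speed limit or range.

### The arm

A 6-joint arm with a two-finger parallel gripper is mounted at the origin on the work surface. World frame = base frame: x ahead of the robot, y to its left, z up, the work surface at z = 0. Lengths are in mm, angles in rad, forces in N, time in s.
With the tool pointing down it reaches from about 325 to 850 mm from the base axis. Payload 4.4 kg.
Tool frame: the origin (TCP) lies at the very end of the fingers, on their centre line; the grasp point (between the pads) lies env.grip_point_offset behind it (env.grip_point_offset is the distance from the TCP to the grasp point, in mm); z points along the fingers, y is the line along which they close (so a half turn about z gives the same grasp; the last joint's range is limited). The gripper opens to 94 mm and grips with 3 to 60 N. Pads are 16 mm wide; open, the fingers measure 119 mm over their backs; the gripper's body (75 mm by 177 mm) begins 78 mm behind the grasp point.
Start: joints at [-0.15, 0.207, 1.542, -0, 1.393, -0.15], TCP at [575.002, -0.012, 205.447] pointing down, gripper open.
Joint ranges: [-2.73, 2.73], [-0.86, 2.22], [0.23, 2.46], [-1.11, 4.25], [0.08, 2.63], [-2.82, 2.82]. Speed limits (rad/s): [2.79, 2.79, 3.14, 3.14, 3.14, 3.14].

### API

Orientations are given as [roll, pitch, yaw] about the fixed x, y, z axes, in that order (R = Rz(yaw) Ry(pitch) Rx(roll)).
In Python, from plant import env gives the robot as it stands. Calls block until the motion is done:
- env.move_pose(position, orientation): joint-space move of the TCP to a pose.
- env.servo_line(position, rate=150, attitude=None): straight line of the TCP; attitude=None keeps the orientation; rate is the mean speed in mm/s.
- env.set_joints(angles): joint-space move.
- env.release() and env.gripper_close(effort=None): open the fingers fully, or close them until they stop; effort is the grip in N (None keeps the last).
- env.dwell(seconds).
- env.inverse_kinematics(position, orientation): joint angles nearest the present ones, or None.
- env.camera(name): name is "scene" or "side" or "wrist"; returns the picture (420x560x3 uint8, red, green, blue); there is no depth.
- env.get_calibration(name): a dict with "fx", "fy", "cx", "cy" (pixels), "dist" ([k1, k2, p1, p2, k3] as OpenCV has them; the pictures are not rectified), "origin" and "orientation" of the camera in the world. Camera axes: x right, y down, z forward; pixel columns grow to the right and rows downward; lengths in mm; the calibration is good to about 2 mm. A picture is of the moment at which its call begins: read the wrist's pose just before it. get_calibration takes no time and is no camera call; for the wrist camera it gives the pose at the moment of the call.
A pose or a line that the arm cannot do raises env.Unreachable and nothing moves.
- env.close_job(): hands the job in; it is judged then, once.
Trained networks look in the newest picture that a camera, given by its name, has taken for a name from the list of things; names that differ only in an ending like _2 or _b are one class to them, and where a whole thing is asked for, a point or a joint stands for the part that bears it (a point fixed in the world has none). Each returns a list of dicts, best first, with "confidence" (0 to 1); they miss things now and then, are a little off and sometimes report something else, mostly with a low value. They report only what shows in the picture. A call takes as long as a camera call.
- env.look_for(target, camera): "extent" ([left, top, width, height] in pixels, round what is visible of it).
- env.masks_of(target, camera): "region" (420x560 bool, what is visible of it) and "extent" ([left, top, width, height] in pixels, round what is visible of it).
- env.pinpoint(target, camera): "position" ([column, row] in pixels: a listed point, or the origin of a listed thing).
Readings, each from a call of its own:
- env.read_time_s(): time.
- env.read_joint_positions(): joint angles.
- env.read_joint_vel(): joint speeds.
- env.read_effort(): joint torques, N m.
- env.read_tcp_pos(): TCP position.
- env.read_eef_rot(): TCP orientation.
- env.read_force(): force on the tool from outside, world axes, zero at the start.
- env.read_torque(): the same for the moment, N m.
- env.read_finger_gap(): opening from 0.0 (shut) to 1.0 (fully open).
- env.read_grip_force(): force on a finger pad.
Only numpy, scipy, OpenCV 4.12 (cv2) and the standard library are available. Lean on these libraries where they do the work, as an engineer would, in place of code of your own. Each camera call takes 0.05 s, during which the arm holds its last target. There are 200 camera calls.

## Working session

There is one attempt and no reset: what is moved stays moved. The work goes in short steps, each a Python script; the robot and the scene stay as the last script left them, time stands still between calls to the robot, and variables do not carry over. Pictures are saved under pics/ and viewed, at most 10 in all, crops included, and the job is handed in when it is done.

```bash
ls; mkdir -p pics
cat > h.py <<'E'
import numpy as np, cv2
from scipy.spatial.transform import Rotation as R
from plant import env
def rot(o):
    o=np.array(o,float)
    return o if o.shape==(3,3) else R.from_euler('xyz',o).as_matrix()
def ray(name,px,c=None):
    c=c or env.get_calibration(name)
    K=np.array([[c['fx'],0,c['cx']],[0,c['fy'],c['cy']],[0,0,1.]])
    p=cv2.undistortPoints(np.array([[px]],float),K,np.array(c['dist'],float))[0,0]
    d=rot(c['orientation'])@np.array([p[0],p[1],1]); return np.array(c['origin'],float),d/np.linalg.norm(d)
def onz(name,px,z,c=None):
    o,d=ray(name,px,c); return o+d*(z-o[2])/d[2]
def tri(rs):
    A=0;b=0
    for o,d in rs:
        P=np.eye(3)-np.outer(d,d);A=A+P;b=b+P@o
    x=np.linalg.solve(A,b); return x,[float(np.linalg.norm((np.eye(3)-np.outer(d,d))@(x-o))) for o,d in rs]
def proj(name,p):
    c=env.get_calibration(name);K=np.array([[c['fx'],0,c['cx']],[0,c['fy'],c['cy']],[0,0,1.]])
    M=rot(c['orientation']).T
    return cv2.projectPoints(np.array([p],float),cv2.Rodrigues(M)[0],-M@np.array(c['origin'],float),K,np.array(c['dist'],float))[0][0,0]
def save(im,f): cv2.imwrite('pics/'+f,im[:,:,::-1])
E
python3 - <<'E'
from h import *
np.set_printoptions(precision=1,suppress=True)
for n in ['scene','side','wrist']:
    save(env.camera(n),n+'0.png')
    c=env.get_calibration(n);print(n,c['origin'],c['orientation'],c['fx'])
H={'sash_tab':165,'telescope_mid':34,'pan_center':45}
for t in H:
    rs=[]
    for n in ['scene','side','wrist']:
        for q in env.pinpoint(t,n)[:2]:
            print(t,n,np.array(q['position']),round(q['confidence'],2),onz(n,q['position'],H[t]))
print(env.grip_point_offset,env.read_eef_rot(),env.read_time_s())
E
```

```text
pics
scene [ 429.5 -276.7 1089.9] [-2.8 -0.  -0.4] 526.4350711593078
side [117.8 699.9 748.1] [-2.2  0.  -2.6] 461.47467859802265
wrist [575.1  78.5 383.5] [ 2.9  0.  -0. ] 329.3311475468813
sash_tab scene [303.  221.8] 0.6 [581.6 -30.  165. ]
sash_tab side [278.1 188.1] 0.69 [581.  -42.8 165. ]
sash_tab wrist [283.9 278.1] 0.97 [580.1 -30.5 165. ]
telescope_mid scene [317.4 195.8] 0.36 [655.3  45.7  34. ]
telescope_mid wrist [350.3 167.3] 0.58 [653.1  33.2  34. ]
pan_center scene [297.3 395.4] 0.66 [ 449.5 -311.6   45. ]
pan_center side [369.6 193.1] 0.78 [ 453.3 -307.2   45. ]
18.8 [3.1 0.  1.6] 0.6
```

```bash
python3 -c "
import cv2,numpy as np
a=cv2.imread('pics/scene0.png');b=cv2.imread('pics/side0.png');c=cv2.imread('pics/wrist0.png')
cv2.imwrite('pics/a.png',a);cv2.imwrite('pics/bc.png',np.hstack([cv2.resize(b,(400,300)),cv2.resize(c,(400,300))]))"
```

```text
(no output)
```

View pics/scene0.png

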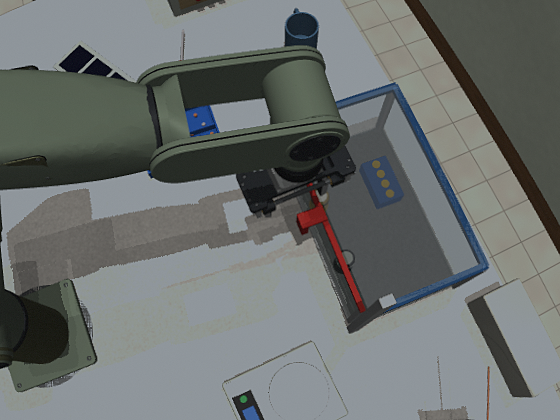

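View pics/bc.png

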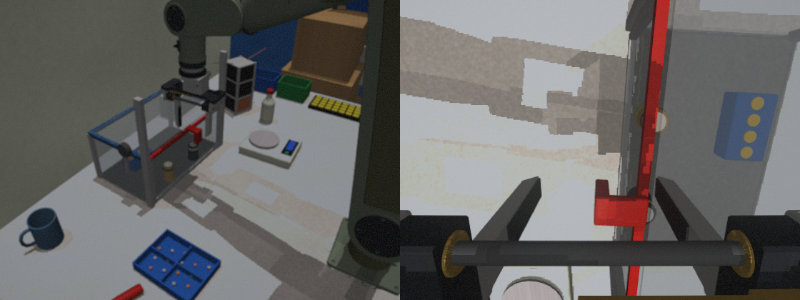

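Scene: tab at about (312,220), the tracker near (345,260), the pan at (298,392). Wrist: tab at (284,278), gold top at about (364,170). Next I need the sash yaw from the red strip.

Run:
```python
from h import *
np.set_printoptions(precision=2,suppress=True)
im=cv2.imread('pics/wrist0.png').astype(int);b,g,r=im[...,0],im[...,1],im[...,2]
m=(r>130)&(g<70)&(b<70)
for z in (185,195,205):
    P=[]
    for row in list(range(5,240,10)):
        c=np.where(m[row])[0]
        if len(c)>3: P.append(onz('wrist',[c.mean(),row],z)[:2])
    P=np.array(P);k=np.polyfit(P[:,1],P[:,0],1);print(z,len(P),k,'res',np.std(P[:,0]-np.polyval(k,P[:,1])),P[0],P[-1])
# tab blob: rows with wide red
lab=[(row,np.where(m[row])[0].min(),np.where(m[row])[0].max()) for row in range(240,330,4) if m[row].any()]
print(lab)
a,_=ray('wrist',[0,0])
print(tri([ray('wrist',[283.9,278.1]),ray('scene',[303,221.8])]))
print([ (q['position'],q['confidence']) for q in env.pinpoint('sash','wrist')])
```

```text
185 14 [  0.03 619.8 ] res 0.7355695728193204 [624.17 139.57] [618.28   9.44]
195 14 [  0.03 617.46] res 0.6986861176699201 [621.73 136.5 ] [616.13  12.9 ]
205 14 [  0.03 615.12] res 0.6618026625205424 [619.28 133.44] [613.98  16.36]
[(240, np.int64(340), np.int64(348)), (268, np.int64(338), np.int64(347)), (272, np.int64(339), np.int64(346)), (280, np.int64(274), np.int64(345)), (284, np.int64(274), np.int64(346)), (288, np.int64(274), np.int64(346)), (292, np.int64(273), np.int64(346)), (296, np.int64(273), np.int64(345)), (300, np.int64(273), np.int64(345)), (304, np.int64(272), np.int64(344)), (308, np.int64(273), np.int64(344)), (312, np.int64(272), np.int64(343)), (316, np.int64(312), np.int64(343)), (320, np.int64(328), np.int64(341)), (324, np.int64(328), np.int64(340)), (328, np.int64(327), np.int64(340))]
(array([580.91, -30.29, 166.23]), [0.5011596248633575, 0.5011596248634417])Traceback (most recent call last):
  File "<stdin>", line 16, in <module>
ValueError: it knows: pan_center, sash_tab, telescope_mid
```

Run:
```python
from h import *
np.set_printoptions(precision=2,suppress=True)
psi=-0.035
def eul(psi,t,flip): # t = tilt of tool from straight down toward +x
    M=R.from_euler('z',psi)*R.from_euler('y',-t)*R.from_euler('x',np.pi)*R.from_euler('z',np.pi if flip else 0)
    return M.as_euler('xyz')
ik=lambda p,o:env.inverse_kinematics(list(p),list(o))
f=lambda q: None if q is None else np.array(q)
for fl in (0,1):
    print('tab',fl,f(ik([581,-30,147],eul(psi,0,fl))),f(ik([581,-30,335],eul(psi,0,fl))))
    for t in (.6,.8,1.0,1.2):
        g=np.array([653,36,40]);tv=R.from_euler('xyz',eul(psi,t,fl)).apply([0,0,1])
        a=np.arctan2(-309,451)
        e2=eul(a,t,fl);tv2=R.from_euler('xyz',e2).apply([0,0,1])
        print(fl,t,'tel',f(ik(g+18.8*tv,eul(psi,t,fl))),'back',f(ik(g-130*tv,eul(psi,t,fl))),'pan',f(ik(np.array([451,-309,81])+18.8*tv2,e2)))
```

```text
tab 0 [-0.2   0.27  1.58 -0.    1.28  1.41] [-0.2   0.15  1.34 -0.    1.65  1.41]
0 0.6 tel [-0.09  0.35  1.95  0.14  0.24  1.39] back [-0.11 -0.06  2.09  0.08  0.51  1.44] pan [-0.84  0.06  2.2   0.43  0.33  0.96]
0 0.8 tel [-0.1   0.37  2.07  2.69  0.11 -1.16] back [-0.12 -0.1   2.29  0.39  0.17  1.12] pan [-0.88  0.07  2.32  1.74  0.2  -0.36]
0 1.0 tel [-0.11  0.45  2.15  3.    0.46 -1.49] back [-0.14 -0.01  2.45  2.84  0.31 -1.34] pan [-0.92  0.18  2.41  2.56  0.5  -1.22]
0 1.2 tel [-0.11  0.6   2.18  3.04  0.84 -1.53] back None pan [-0.96  0.39  2.45  2.72  0.92 -1.44]
tab 1 [-0.2   0.27  1.58 -0.    1.28 -1.74] [-0.2   0.15  1.34 -0.    1.65 -1.74]
1 0.6 tel [-0.09  0.35  1.95  0.14  0.24 -1.75] back [-0.11 -0.06  2.09  0.08  0.51 -1.7 ] pan [-0.84  0.06  2.2   0.43  0.33 -2.18]
1 0.8 tel [-0.1   0.37  2.07  2.69  0.11  1.98] back [-0.12 -0.1   2.29  0.39  0.17 -2.02] pan [-0.88  0.07  2.32  1.74  0.2   2.78]
1 1.0 tel [-0.11  0.45  2.15  3.    0.46  1.65] back [-0.14 -0.01  2.45  2.84  0.31  1.8 ] pan [-0.92  0.18  2.41  2.56  0.5   1.92]
1 1.2 tel [-0.11  0.6   2.18  3.04  0.84  1.61] back None pan [-0.96  0.39  2.45  2.72  0.92  1.7 ]
```

```bash
cat >> h.py <<'E'
def eul(psi,t,flip=1):
    return list((R.from_euler('z',psi)*R.from_euler('y',-t)*R.from_euler('x',np.pi)*R.from_euler('z',np.pi if flip else 0)).as_euler('xyz'))
psi=-0.035
ux=np.array([np.cos(psi),np.sin(psi),0])
E
python3 - <<'E'
from h import *
np.set_printoptions(precision=2,suppress=True)
env.move_pose([581,-30,225],eul(psi,0))
env.camera('wrist')
q=env.pinpoint('sash_tab','wrist')[0];p=onz('wrist',q['position'],165);print(q,p)
env.servo_line([581,-30,148],120); print(env.read_force())
env.gripper_close(25); print(env.read_finger_gap(),env.read_grip_force(),env.read_force(),env.read_tcp_pos())
for h in (15,60,120,170,182):
    env.servo_line([581,-30,148+h],90); print(h,env.read_force(),env.read_finger_gap(),env.read_time_s())
save(env.camera('side'),'side1.png')
E
```

```text
{'position': [277.0, 224.7], 'confidence': 0.56} [577.06 -29.78 165.  ]
[-0.01 -0.61  0.31]
0.3166080522886268 24.96500864624977 [-0.83 -6.86 -0.24] [580.91 -32.39 147.88]
15 [ 0.86 -6.12 -2.43] 0.32072381835873215 4.2167
60 [-0.53 -6.54 -0.62] 0.31817134254849755 4.8667
120 [-0.89 -6.61  0.19] 0.32267814585458027 5.6833
170 [-1.18 -6.05  1.31] 0.31868239414721145 6.3917
182 [-0.57 -6.34  0.94] 0.31769815732140166 6.675
```

View pics/side1.png

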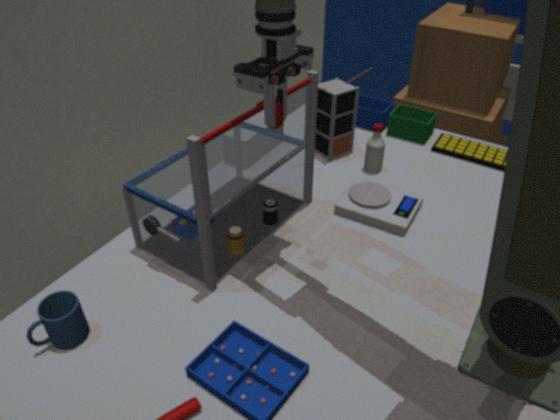

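The sash is up: its red top edge runs from (205,135) to (315,80). The gold module stands at (236,240), the black tracker at (270,212) and the pan at (370,195). Next: release, back off, and look in with the wrist camera.

```bash
python3 - <<'E'
from h import *
np.set_printoptions(precision=1,suppress=True)
env.servo_line([581,-32,148+186],60); print(env.read_force(),env.read_tcp_pos())
env.release(); p=np.array(env.read_tcp_pos())
env.servo_line(list(p-90*ux),200)
t=.6; e=eul(psi,t); tv=R.from_euler('xyz',e).apply([0,0,1])
g=np.array([653,38,42.])
env.move_pose(list(g-180*tv+[0,0,15]),e)
print(env.read_tcp_pos(),env.read_joint_positions(),env.read_time_s())
rs=[]
for n in ['scene','side','wrist']:
    im=env.camera(n); save(im,n+'2.png')
    for T,z in (('telescope_mid',34),('sash_tab',351),('pan_center',45)):
        for q in env.pinpoint(T,n)[:2]:
            print(T,n,np.array(q['position']),round(q['confidence'],2),onz(n,q['position'],z))
            if T=='telescope_mid' and q['confidence']>.5: rs.append(ray(n,q['position']))
if len(rs)>1: print(tri(rs))
E
python3 -c "
import cv2,numpy as np
b=cv2.imread('pics/scene2.png');c=cv2.imread('pics/wrist2.png')
cv2.imwrite('pics/bc2.png',np.hstack([cv2.resize(b,(400,300)),cv2.resize(c,(400,300))]))"
```

```text
[ 0.1 -1.  -1.8] [580.8 -32.4 333.8]
[552.9  41.4 206.7] [-0.1 -0.2  2.1  0.1  0.7 -1.7] 9.575
telescope_mid scene [319.7 195.3] 0.45 [660.3  44.8  34. ]
sash_tab scene [309.4 184.3] 0.62 [584.1 -29.6 351. ]
pan_center scene [298.  394.4] 0.9 [ 451.5 -310.4   45. ]
telescope_mid side [234.5 238.6] 0.82 [658.2  31.9  34. ]
pan_center side [369.9 195.4] 0.85 [ 448.2 -297.3   45. ]
telescope_mid wrist [271.6 179.1] 0.55 [648.8  31.7  34. ]
(array([657.1,  30.9,  30.1]), [3.2957977568456718, 3.2957977568457166])
```

View pics/bc2.png

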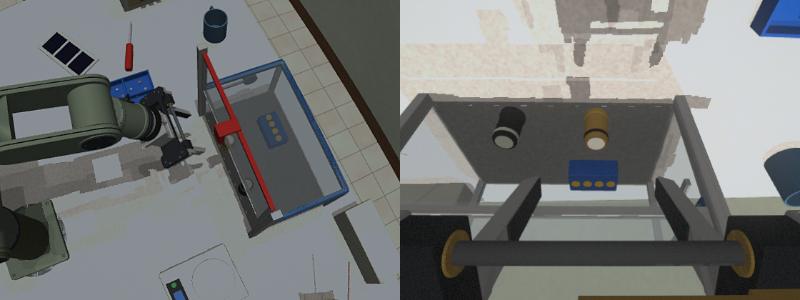

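Scene: sash raised, cabinet clear. Wrist: gold module at about (273,178), tracker at about (150,180), battery at about (270,245). Now a closer look.

Run:
```python
from h import *
np.set_printoptions(precision=1,suppress=True)
e=eul(psi,.6); tv=R.from_euler('xyz',e).apply([0,0,1])
g=np.array([655,32,42.])
rs=[]
def obs(n):
    env.camera(n)
    for q in env.pinpoint('telescope_mid',n)[:2]: print(n,'pin',np.array(q['position']),round(q['confidence'],2),onz(n,q['position'],34))
    for q in env.masks_of('telescope_mid',n)[:2]:
        ys,xs=np.where(q['region']);c=[xs.mean(),ys.mean()]
        print(n,'mask',q['extent'],round(q['confidence'],2),len(xs),np.array(c),onz(n,c,34)); 
        if q['confidence']>.5: rs.append(ray(n,c))
obs('wrist')
env.servo_line(list(g-100*tv),150)
obs('wrist'); save(env.camera('wrist'),'wrist3.png')
obs('side')
if len(rs)>1: print(tri(rs))
print(env.read_time_s())
```

```text
wrist pin [275.  181.8] 0.62 [652.8  35.6  34. ]
wrist mask [255.8, 151.3, 35.1, 61.5] 0.59 1849 [273.5 181.1] [651.6  34.   34. ]
wrist pin [276.3 206.3] 0.73 [653.8  31.5  34. ]
wrist mask [256.9, 165.9, 46.3, 78.3] 0.65 3090 [279.6 206.4] [654.2  34.4  34. ]
side pin [234.5 238.7] 0.9 [657.9  32.2  34. ]
side mask [227.6, 228.9, 15.2, 25.4] 0.6 374 [235.4 241.4] [650.1  39.1  34. ]
(array([654.6,  34.4,  31. ]), [0.570790596308981, 1.9649596732609025, 1.961622258255013])
11.45
```

View pics/wrist3.png

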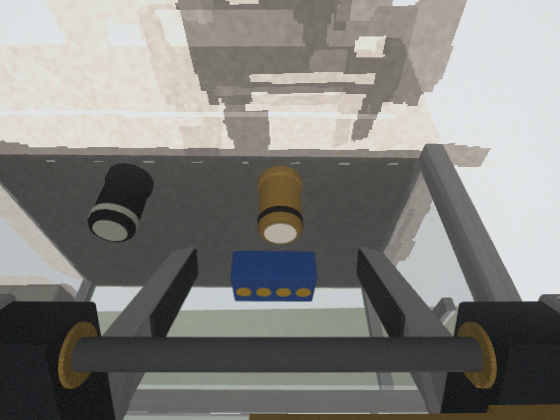

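Gold barrel spans (258–302, 166–243) and sits between the fingers; the estimates agree on (654,34). Grasping.

```bash
python3 - <<'E'
from h import *
np.set_printoptions(precision=1,suppress=True)
e=eul(psi,.6); tv=R.from_euler('xyz',e).apply([0,0,1])
g=np.array([654.5,34,42.])
env.servo_line(list(g-60*tv),120); print(env.read_force())
env.servo_line(list(g+18.8*tv),100); print(env.read_force(),env.read_tcp_pos())
env.gripper_close(25)
print(env.read_finger_gap()*94,env.read_grip_force(),env.read_force(),env.read_time_s(),env.read_tcp_pos())
p=g+18.8*tv
env.servo_line(list(p+[0,0,8]),50); print(env.read_force(),env.read_finger_gap()*94)
env.servo_line(list(p+[0,0,8]-140*ux),130); print(env.read_force(),env.read_finger_gap()*94,env.read_time_s())
env.servo_line(list(p+[0,0,90]-175*ux),130)
save(env.camera('wrist'),'wrist4.png');save(env.camera('side'),'side4.png')
for n in ('wrist','side'):
    for q in env.pinpoint('telescope_mid',n)[:1]: print(n,q,proj(n,np.array(p-18.8*tv)+[0,0,82]-175*ux))
print(env.read_force(),env.read_time_s(),env.read_joint_positions())
E
python3 -c "
import cv2,numpy as np
b=cv2.imread('pics/side4.png');c=cv2.imread('pics/wrist4.png')
cv2.imwrite('pics/bc4.png',np.hstack([cv2.resize(b,(400,300)),cv2.resize(c,(400,300))]))"
```

```text
[-0.3 -0.8  0.4]
[-0.3  0.5 -0.4] [665.3  33.6  27. ]
37.15221739537035 24.999999788124114 [ 0.3  1.2 -0.2] 13.7833 [665.2  33.7  26.5]
[-1.   0.2 -4.4] 37.00324003139739
[ 0.1  0.2 -3.7] 37.49988558604548 15.3167
wrist {'position': [276.4, 261.7], 'confidence': 0.75} [276.8 265.6]
side {'position': [298.7, 236.5], 'confidence': 0.53} [298.  236.9]
[-0.4 -0.1 -4.2] 16.35 [-0.1 -0.2  2.3  0.1  0.5 -1.8]
```

View pics/bc4.png

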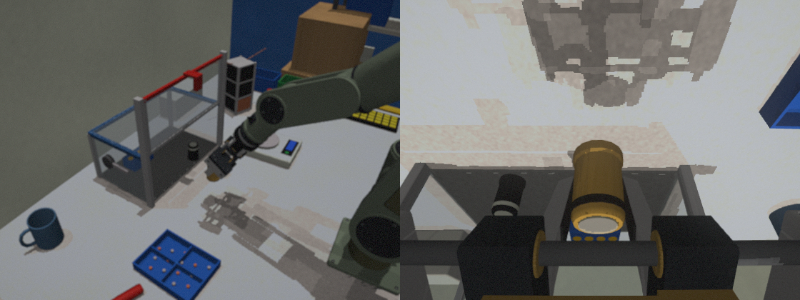

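Module held upright, still in line with the prediction. Moving above the pan.

```bash
python3 - <<'E'
from h import *
np.set_printoptions(precision=1,suppress=True)
a=np.arctan2(-309,451); e=eul(a,.6); tv=R.from_euler('xyz',e).apply([0,0,1])
c=np.array([450,-309,45.])
q=[env.inverse_kinematics(list(c+[0,0,z]+18.8*tv),e) for z in (39,80,140)];print([None if x is None else np.array(x) for x in q])
env.move_pose(list(c+[0,0,38+90]+18.8*tv),e)
print(env.read_time_s(),env.read_force(),env.read_finger_gap()*94)
rs=[]
for n in ('scene','side','wrist'):
    save(env.camera(n),n+'5.png')
    for r in env.pinpoint('pan_center',n)[:2]: print(n,np.array(r['position']),round(r['confidence'],2),onz(n,r['position'],45))
    for r in env.pinpoint('telescope_mid',n)[:1]: print(n,'tel',np.array(r['position']),proj(n,c+[0,0,120]))
print(proj('wrist',c),proj('scene',c))
E
python3 -c "
import cv2,numpy as np
b=cv2.imread('pics/scene5.png');c=cv2.imread('pics/wrist5.png')
cv2.imwrite('pics/bc5.png',np.hstack([cv2.resize(b,(400,300)),cv2.resize(c,(400,300))]))"
```

```text
[array([-0.8,  0.1,  2.2,  0.4,  0.3, -2.2]), array([-0.8, -0. ,  2.2,  0.3,  0.4, -2.1]), array([-0.8, -0.2,  2.1,  0.2,  0.6, -2. ])]
17.675 [-0.3  0.6 -3.4] 37.16209108889607
scene [299.9 391.8] 0.81 [ 456.9 -307.4   45. ]
scene tel [296.9 391.3] [299.1 395.5]
side [370.3 195.2] 0.71 [ 447.7 -298.8   45. ]
side tel [375.  155.4] [376.5 154.4]
wrist [280.  133.2] 0.86 [ 453.2 -307.5   45. ]
wrist tel [277.  262.4] [275.8 263. ]
[276.3 131.3] [297. 394.]
```

View pics/bc5.png

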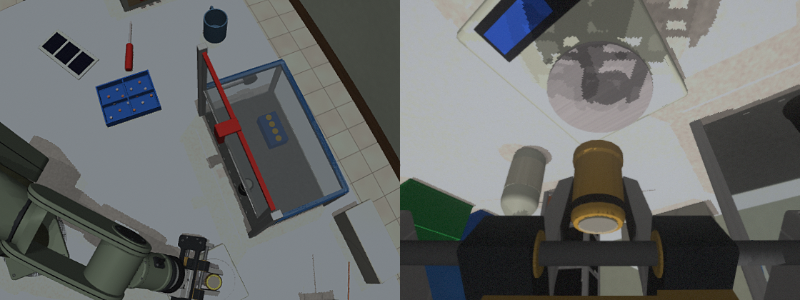

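Wrist: pan ellipse spans columns 206–354 and rows 56–185. I'll check its centre from its rim.

Run:
```python
from h import *
np.set_printoptions(precision=1,suppress=True)
A,B,L,Rr=[onz('wrist',p,45) for p in ([280,56],[280,185],[206,120],[354,120])]
print(A,B,(A+B)/2,np.linalg.norm(A-B),L,Rr,(L+Rr)/2,np.linalg.norm(L-Rr))
```

```text
[ 403.3 -274.    45. ] [ 500.6 -339.6   45. ] [ 451.9 -306.8   45. ] 117.29360499119306 [ 411.4 -347.3   45. ] [ 474.8 -254.5   45. ] [ 443.1 -300.9   45. ] 112.37774376197524
```

```bash
python3 - <<'E'
from h import *
np.set_printoptions(precision=1,suppress=True)
a=np.arctan2(-309,451); e=eul(a,.6); tv=R.from_euler('xyz',e).apply([0,0,1])
c=np.array([452,-307,45.]); P=lambda z:list(c+[0,0,38+z]+18.8*tv)
env.servo_line(P(90),60)
env.servo_line(P(8),80); env.dwell(.2); f0=env.read_force()[2]
for z in np.arange(4,-4.1,-1):
    env.servo_line(P(z),15); env.dwell(.1); f=env.read_force()[2]; print(z,round(f-f0,1))
    if f-f0>2.5: break
env.dwell(.3); env.release(); env.dwell(.2)
print(env.read_force(),env.read_time_s())
env.servo_line(list(np.array(P(z))-90*tv),90)
env.servo_line(list(np.array(P(z))-190*tv),150)
for n in ('scene','side','wrist'):
    save(env.camera(n),n+'6.png')
    for t in ('telescope_mid','sash_tab'):
        for r in env.pinpoint(t,n)[:1]: print(n,t,np.array(r['position']),round(r['confidence'],2),onz(n,r['position'],75 if t[0]=='t' else 351))
print(env.read_time_s())
E
python3 -c "
import cv2,numpy as np
b=cv2.imread('pics/side6.png');c=cv2.imread('pics/wrist6.png')
cv2.imwrite('pics/bc6.png',np.hstack([cv2.resize(b,(400,300)),cv2.resize(c,(400,300))]))"
```

```text
4.0 -0.4
3.0 -0.6
2.0 -0.1
1.0 -1.1
0.0 0.0
-1.0 9.9
[ 0.4 -0.4  0. ] 23.5
scene telescope_mid [299.  389.5] 0.59 [ 456.2 -302.    75. ]
scene sash_tab [308.8 184.7] 0.77 [583.  -29.8 351. ]
side telescope_mid [371.4 182.6] 0.9 [ 454.5 -313.5   75. ]
side sash_tab [277.4 114. ] 0.89 [578.1 -35.2 351. ]
wrist telescope_mid [276.6 194.8] 0.55 [ 453.2 -307.9   75. ]
25.9167
```

View pics/bc6.png

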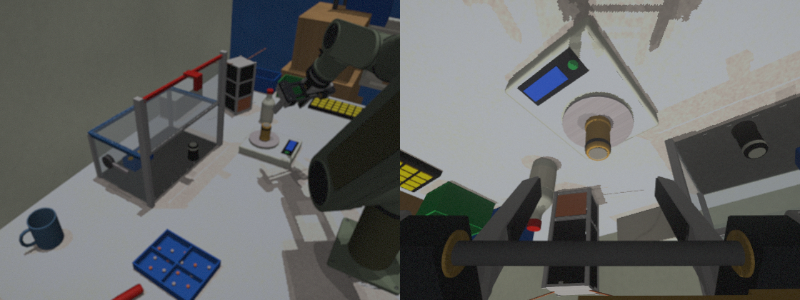

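The gold module stands upright on the middle of the pan (wrist picture about (277,195)). The sash is still up with its tab at z ≈ 351 mm, and the tracker hasn't moved. Handing in.

```bash
python3 -c "
from plant import env
print(env.close_job())"
```

```text
the job is handed in; nothing more can be done
None
```

I handed the job in at about 26 s: the sash is up and holding by itself at about 186 mm, and the gold telescope module stands upright on the middle of the balance pan, within about 2 mm by the wrist camera, with the arm clear of everything; no verdict was returned.

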